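# Set a laminator's thickness lever by counting clicks and start it

## Robot

A 6-joint arm with a two-finger parallel gripper is mounted at the origin on a cart in front of the work surface, level with it; the furniture and walls round the work are solid. World frame = base frame: x ahead of the robot, y to its left, z up, the work surface at z = 0. Lengths are in mm, angles in rad, forces in N, time in s.
With the tool pointing down it reaches from about 350 to 775 mm from the base axis. Payload 7.3 kg.
Tool frame: the origin (TCP) lies on the centre line of the jaws, within the pads' length; the fingertips stand 17 mm ahead of it and the grasp point (between the pads) lies 2 mm behind it; z points along the fingers, y is the line along which they close (so a half turn about z gives the same grasp; the last joint's range is limited). The gripper opens to 92 mm and grips with 3 to 60 N. Pads are 19 mm wide; open, the fingers measure 130 mm over their backs; the gripper's body (75 mm by 190 mm) begins 47 mm behind the grasp point.
Start: joints at [1.077, 0.342, 1.524, -0, 1.275, -0.146], TCP at [178.922, 493.589, 243.741] pointing down, gripper open.
Joint ranges: [-2.53, 2.53], [-0.77, 2.02], [0.04, 2.7], [-1, 4.14], [0.28, 2.66], [-3.11, 3.11]. Speed limits (rad/s): [2.57, 2.57, 3.14, 3.14, 3.14, 3.14].

## Interface

Orientations are given as [roll, pitch, yaw] about the fixed x, y, z axes, in that order (R = Rz(yaw) Ry(pitch) Rx(roll)).
In Python, from plant import bot gives the robot as it stands. The module is installed in compiled form; this text tells all that it offers.
- The arm moves only by the shell command python3 -m pendant 'ROWS'. ROWS is JSON, a list of rows, each a list of 3 entries, a list of its own where there are three numbers: the shift along the world's x, y, z as a fraction of full scale, then the turn, a rotation vector about the world's x, y, z as a fraction of full scale, then the opening, from -1 (shut) to 1 (fully open), so that 0 is half open. In form: [[[tx, ty, tz], [rx, ry, rz], claw], ...]. A call has exactly 10 rows; each row shifts and turns the commanded pose from where the row before left it; what a row does not reach is not made up. Full scale, the value 1, is 30 mm for a shift and 0.12 rad for a turn. A row lasts 1/12 s, in which the tool goes at most 41.7 mm and 7.16 degrees, less where a joint would pass 70% of its speed; a pose out of reach is approached as far as the arm can. A call with a number of a shift or a turn outside -1 to 1 is refused whole. A call with a gripper value outside its range is refused whole. The fingers move at their own pace and stop on an object; the grip force is fixed at half the most. Time passes only in rows, so rows that do not move let the fingers close, or fill a call up. It gives the time, the measured TCP pose, the force, the opening and the grip force at its end, in the units of the state.
- bot.get_obs(): the state, without advancing time (a new reading comes with each control period).
- bot.capture(name): name is "scene" or "top" or "wrist"; returns the picture (384x512x3 uint8, blue, green, red); there is no depth.
- bot.camera_params(name): a dict with "fovy" (degrees; the focal length in pixels is half the picture's height over the tangent of half this angle, whatever the lens; pixels are square), "cx", "cy" (the principal point, pixels), "camera_from_world" (4x4, takes a point from world to camera coordinates). Camera axes: x right, y down, z forward; pixel columns grow to the right and rows downward; lengths in mm; the calibration is good to about 2 mm. A picture is of the moment at which its call begins: read the wrist's pose just before it. camera_params takes no time and is no camera call; for the wrist camera it gives the pose at the moment of the call.
- bot.close_job(): hands the job in; it is judged then, once.
The state is a dict: "time": time; "joint_positions": joint angles; "dq": joint speeds; "tau": joint torques, N m; "tool_pos": TCP position; "tcp_rot": TCP orientation; "contact_force": force on the tool from outside, world axes, zero at the start; "moment": the same for the moment, N m; "grip_width": finger opening in mm; "finger_force": force on a finger pad.
Only numpy, scipy, OpenCV 4.12 (cv2) and the standard library are available. Lean on these libraries where they do the work, as an engineer would, in place of code of your own. Each camera call takes 0.05 s, during which the arm holds its last target. There are 200 camera calls.

## Task

Set the laminator for thick pouches: with the fingertips push the lever on its top from the off end, away from the off stop, and stop at the third click without running past it. Then press the round start button fully down and let it come up again. Only push and press: do not grip the lever, and leave the small things standing on and around the machine where they are.

Things in the scene. Friction and masses are not known exactly. Their poses are not given: they have to be found in the camera images.
- laminator: White pouch laminator with a grey foot, 150 (x) x 340 (y) x 72 mm high, fixed to the desk. Origin: centre of its underside, on the desk. +x points to its rear, +y to its left end (as seen from its front), +z up. Its top is flat at z = 72 mm. The lever's slot runs along its y at x = +5 mm; the lever stands at y = -75 mm in the off notch. The start button stands at x = +5, y = +115 mm.
- lever (a joint): Slide of the lever along the laminator's +y, in m. 0 = off notch (where it always starts, 2 mm from the off stop). Sprung notches lie every 16 mm: off 0, first click 0.016, second 0.032, third 0.048, fourth 0.064, fifth 0.080. It takes about 8 N to push out of a notch; the force fades to nothing half-way (8 mm), then the lever snaps by itself into the next notch and stays there. It does not return by itself.
- lever_top (a point): Centre of the top of the lever, an upright black paddle: 36 mm along the laminator's x, 12 mm thick along its y (the way it slides), 36 mm high above the laminator's top. Nothing else stands within 60 mm of it along the slot on the off side (-y).
- start (a joint): Travel of the start button in m: 0 up, 0.006 fully down (5 N there). It springs back when released.
- start_top (a point): Centre of the top face of the round black start button, 28 mm in diameter, in a low grey collar on the laminator's top.
- eraser_a: Eraser, 23 x 58 x 13 mm, lying loose on the laminator's top in front of the slot, between lever and button. Origin: centre of its underside.
- clip_a: Black binder clip, 41 x 25 x 46 mm, standing loose on the laminator's top behind the slot. Origin: centre of its underside.
- glue_a: Glue stick, 28 mm in diameter, 91 mm high, standing on the desk past the laminator's left (+y) end. Origin: centre of its underside.
- black_marker: Black marker, 17 x 144 x 18 mm, lying on the desk in front of the laminator. Origin: centre of its underside.
- pack_a: Banded card pack, 57 x 91 x 25 mm, on the desk by the laminator's right (-y) end. Origin: centre of its underside.
- stick_a: Memory stick, 18 x 54 x 9 mm, on the desk in front of the laminator. Origin: centre of its underside.
Mind the look-alikes: they are no part of the job. Leave any blue or purple look-alike of the pack_a alone.

How it is judged:
By the outcome, as a careful person would: the job done as asked, in the order asked, and still so for the second after the job is handed in, with the robot touching nothing.
It also fails if it takes over 58 s, if anything falls off the work surface, if the arm or the gripper's body presses on something with over 40 N, if the wrist force passes 120 N, or if a joint passes its speed limit or range.

## Working session

There is one attempt and no reset: what is moved stays moved. The work goes in short steps, Python scripts to look and compute and a shell command to move; the robot and the scene stay as the last step left them, time stands still between calls to the robot, and variables do not carry over. Pictures are saved under pics/ and viewed, at most 10 in all, crops included, and the job is handed in when it is done.

```bash
mkdir -p pics
python3 - <<'E'
from plant import bot
import cv2
for n in("scene","top"):
    cv2.imwrite(f"pics/{n}0.png",bot.capture(n)); p=bot.camera_params(n); print(n,p)
o=bot.get_obs();print(o)
E
```

```text
scene {'fovy': 56.869980107409134, 'cx': 257.812134212703, 'cy': 193.76888422957234, 'camera_from_world': array([[-8.79385200e-01, -4.76100167e-01, -3.20956833e-03,
         5.17276370e+02],
       [-3.27069364e-01,  6.08987837e-01, -7.22606010e-01,
         2.69676642e+02],
       [ 3.45987430e-01, -6.34399279e-01, -6.91252670e-01,
         7.45836306e+02],
       [ 0.00000000e+00,  0.00000000e+00,  0.00000000e+00,
         1.00000000e+00]])}
top {'fovy': 45.86226041059317, 'cx': 260.64788852323665, 'cy': 190.6572846369243, 'camera_from_world': array([[-1.32635979e-02, -9.99910068e-01, -1.98314213e-03,
         1.85399803e+00],
       [-9.88655437e-01,  1.34110151e-02, -1.49601376e-01,
         5.81356556e+02],
       [ 1.49614518e-01, -2.36082563e-05, -9.88744403e-01,
         1.22403914e+03],
       [ 0.00000000e+00,  0.00000000e+00,  0.00000000e+00,
         1.00000000e+00]])}
{'time': 0.1, 'joint_positions': array([ 1.07697029e+00,  3.42685752e-01,  1.52486070e+00, -1.85851240e-05,
        1.27539016e+00, -1.45968054e-01]), 'dq': array([-2.19680178e-04, -1.78384553e-03, -2.76072062e-03, -1.33940799e-03,
        9.98682882e-05,  3.06148579e-04]), 'tau': array([ 9.50747162e-04, -4.32004809e+01, -2.44695371e+01,  7.17805442e-02,
        5.26064623e-02, -2.89795537e-05]), 'tool_pos': array([178.78445911, 493.29076096, 243.11867915]), 'tcp_rot': array([-3.14026040e+00, -1.77895112e-04,  2.79373997e+00]), 'contact_force': array([ 0.00308961, -0.8885285 , -0.21362166]), 'moment': array([ 0.00780011,  0.02792691, -0.03723895]), 'finger_force': 0.0, 'grip_width': 91.57785566861583}
```

View pics/top0.png

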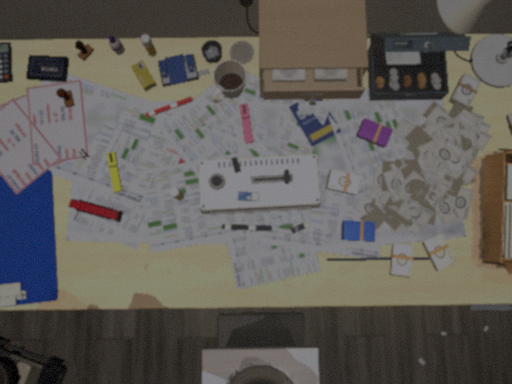

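View pics/scene0.png

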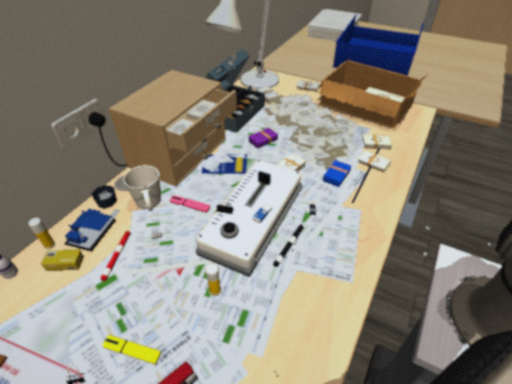

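The top view shows the laminator at about (260,183), the button at (217,181), the lever at (287,177), the clip at (236,164) and the eraser at (248,197). I'll measure these on a crop.

```bash
cat > h.py <<'E'
import numpy as np, cv2
from plant import bot
def ray(p,u,v,z):
    f=192/np.tan(np.radians(p["fovy"]/2)); T=p["camera_from_world"]
    R=T[:3,:3]; c=-R.T@T[:3,3]; d=R.T@np.array([(u-p["cx"])/f,(v-p["cy"])/f,1])
    return c+d*(z-c[2])/d[2]
def proj(p,X):
    f=192/np.tan(np.radians(p["fovy"]/2)); q=p["camera_from_world"]@np.r_[X,1]
    return np.array([p["cx"]+f*q[0]/q[2],p["cy"]+f*q[1]/q[2]])
E
python3 - <<'E'
from h import *
im=cv2.imread("pics/top0.png"); p=bot.camera_params("top")
cv2.imwrite("pics/crop0.png",cv2.resize(im[145:225,190:330],None,fx=5.6,fy=5.6,interpolation=cv2.INTER_CUBIC))
g=im.max(2); m=np.zeros_like(g); m[150:215,195:325]=255
hsv=cv2.cvtColor(im,cv2.COLOR_BGR2HSV)
w=((hsv[...,2]>165)&(hsv[...,1]<40)).astype(np.uint8)*255&m
n,l,s,c=cv2.connectedComponentsWithStats(w); k=1+s[1:,4].argmax()
cs,_=cv2.findContours((l==k).astype(np.uint8),0,2); r=cv2.minAreaRect(max(cs,key=cv2.contourArea)); print(s[k],r)
for b in cv2.boxPoints(r): print(b,ray(p,*b,72).round())
d=((g<75)*255).astype(np.uint8)&m
n,l,s,c=cv2.connectedComponentsWithStats(d)
for i in range(1,n):
    if s[i,4]>15: print(s[i],c[i],ray(p,*c[i],80).round(),ray(p,*c[i],108).round())
E
```

```text
Traceback (most recent call last):
ValueError: attempt to get argmax of an empty sequence
```

View pics/crop0.png

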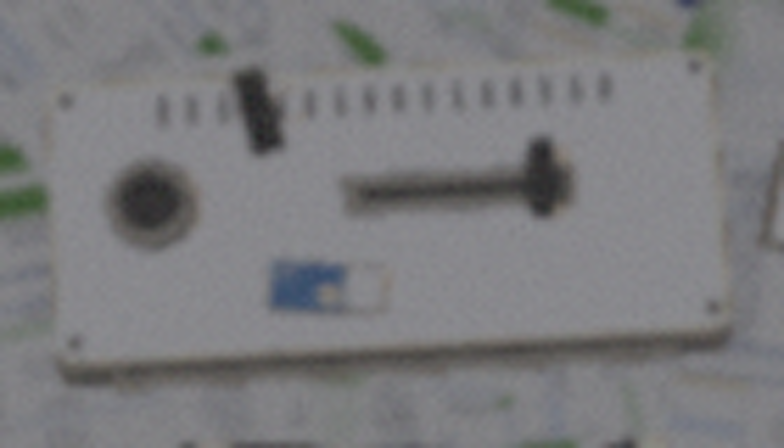

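The crop shows the button at (150,200), the lever top at (541,178) and screw corners at (66,101), (695,66), (712,307) and (74,342).

Run:
```python
from h import *
p=bot.camera_params("top")
P=lambda a,b,z:ray(p,190+(a+.5)/5.6-.5,145+(b+.5)/5.6-.5,z)
s=[P(*q,72) for q in((66,101),(695,66),(712,307),(74,342))]
for q in s: print(q.round(1))
for a,b in((0,1),(3,2)): d=s[a]-s[b]; print("yaw",np.degrees(np.arctan2(-d[0],d[1])))
c=np.mean(s,0); print("centre",c.round(1))
bt=P(150,200,80); lv=P(541,178,108); print("button",bt.round(1),"lever",lv.round(1)); d=bt-lv; print(np.hypot(*d[:2]),np.degrees(np.arctan2(-d[0],d[1])))
for n,a,b,z in(("clip",258,110,110),("eraser",330,287,85)): print(n,P(a,b,z).round(1))
```

```text
[657.4 156.4  72. ]
[ 670.8 -153.7   72. ]
[ 550.9 -158.3   72. ]
[538.  151.8  72. ]
yaw 2.4697776463914667
yaw 2.389144323196181
centre [604.3  -0.9  72. ]
button [606.  114.2  80. ] lever [609.1 -74.5 108. ]
188.7013857534992 0.9583481929628274
clip [643.5  59.8 110. ]
eraser [561.4  27.   85. ]
```

```bash
python3 -m pendant '[[[0.48,-0.7,0],[0,0,0.108],-1],[[0.48,-0.7,0],[0,0,0.108],-1],[[0.48,-0.7,0],[0,0,0.108],-1],[[0.48,-0.7,0],[0,0,0.108],-1],[[0.48,-0.7,0],[0,0,0.108],-1],[[0.48,-0.7,0],[0,0,0.108],-1],[[0.48,-0.7,0],[0,0,0.108],-1],[[0.48,-0.7,0],[0,0,0.108],-1],[[0.48,-0.7,0],[0,0,0.108],-1],[[0.48,-0.7,0],[0,0,0.108],-1]]'
python3 -m pendant '[[[0.48,-0.7,0],[0,0,0.108],-1],[[0.48,-0.7,0],[0,0,0.108],-1],[[0.48,-0.7,0],[0,0,0.108],-1],[[0.48,-0.7,0],[0,0,0.108],-1],[[0.48,-0.7,0],[0,0,0.108],-1],[[0.48,-0.7,0],[0,0,0.108],-1],[[0.48,-0.7,0],[0,0,0.108],-1],[[0.48,-0.7,0],[0,0,0.108],-1],[[0.48,-0.7,0],[0,0,0.108],-1],[[0.48,-0.7,0],[0,0,0.108],-1]]'
python3 -m pendant '[[[0.48,-0.7,0],[0,0,0.108],-1],[[0.48,-0.7,0],[0,0,0.108],-1],[[0.48,-0.7,0],[0,0,0.108],-1],[[0.48,-0.7,0],[0,0,0.108],-1],[[0.48,-0.7,0],[0,0,0.108],-1],[[0.48,-0.7,0],[0,0,0.108],-1],[[0.48,-0.7,0],[0,0,0.108],-1],[[0.48,-0.7,0],[0,0,0.108],-1],[[0.48,-0.7,0],[0,0,0.108],-1],[[0.48,-0.7,0],[0,0,0.108],-1]]'
python3 - <<'E'
from h import *
im=bot.capture("wrist"); cv2.imwrite("pics/wrist1.png",im)
p=bot.camera_params("wrist")
for X in((612,-75,108),(604.5,114,80),(611,-133,226)): print(proj(p,np.array(X,float)).round())
E
```

```text
time: 0.93
tool_pos: [323.2, 282.4, 243.5]
tcp_rot: [-3.141, -0.0, 2.924]
contact_force: [0.2, -0.2, -0.8]
grip_width: 29.9
finger_force: 0.0
time: 1.77
tool_pos: [467.2, 72.4, 243.5]
tcp_rot: [3.142, -0.001, 3.053]
contact_force: [0.3, 0.6, -0.3]
grip_width: 0.3
finger_force: 0.0
time: 2.6
tool_pos: [611.3, -137.5, 243.1]
tcp_rot: [3.141, -0.001, -3.1]
contact_force: [1.0, 0.4, 0.8]
grip_width: 0.5
finger_force: 0.0
[320. 186.]
[488. 178.]
[268. 239.]
```

View pics/wrist1.png

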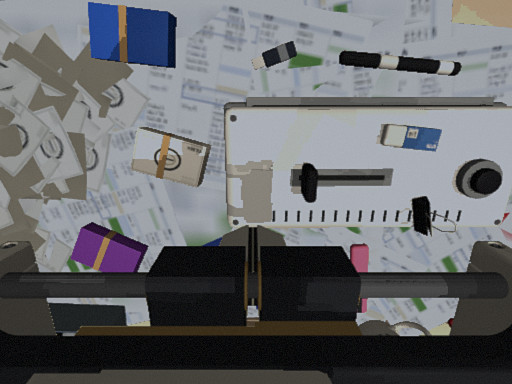

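The wrist view shows the lever at about (309,182), the button at (486,178), the clip at (422,214) and the eraser at (410,137). The closed fingertips are at (253,232).

Run:
```python
from h import *
im=cv2.imread("pics/wrist1.png"); p=bot.camera_params("wrist"); g=im.max(2)
R=p["camera_from_world"]; print("cam",(-R[:3,:3].T@R[:3,3]).round())
m=np.zeros_like(g); m[155:210,295:325]=255; m[150:205,465:510]=255
d=((g<45)*255).astype(np.uint8)&m
n,l,s,c=cv2.connectedComponentsWithStats(d)
for i in range(1,n):
    if s[i,4]>30: print(s[i],c[i],ray(p,*c[i],80).round(1),ray(p,*c[i],108).round(1))
for u,v in((234,118),(235,222)): print(ray(p,u,v,72).round(1))
for row in (170,182,195): print(g[row,296:324])
```

```text
cam [ 528. -145.  383.]
[465 159  20  13  73] [471.21917808 163.65753425] [589.5  91.6  80. ] [583.9  69.7 108. ]
[299 164  26  38 572] [309.0979021  181.72202797] [616.4 -80.5  80. ] [608.3 -86.5 108. ]
[470 168  31  26 639] [485.00782473 180.62910798] [607.7 111.8  80. ] [600.4  88.1 108. ]
[ 552.  -164.7   72. ]
[ 671.6 -161.4   72. ]
[ 56  58  56  59  61  53  17   4   3   3   9   9  11  13  13  15  12   8
  15  10  24  68 109 105 106 107 105 105]
[ 59  62  64  60  54  21   0  17   2   7  13  12  19  15  19  20  22  17
  22  16  28  59 100 101  98  97  95  98]
[186 185 185 185 188 182 113  33   0  12  12  18  14  23  22  15  22  23
  18  24  96 188 188 183 184 182 183 182]
```

```bash
python3 -m pendant '[[[0,0,-0.5],[0,0,0],-1],[[0,0,-0.5],[0,0,0],-1],[[0,0,-0.5],[0,0,0],-1],[[0,0,-0.5],[0,0,0],-1],[[0,0,-0.5],[0,0,0],-1],[[0,0,-0.5],[0,0,0],-1],[[0,0,-0.5],[0,0,0],-1],[[0,0,-0.5],[0,0,0],-1],[[0,0,-0.5],[0,0,0],-1],[[0,0,0],[0,0,0],-1]]'
python3 - <<'E'
from h import *
im=bot.capture("scene"); p=bot.camera_params("scene"); u,v=proj(p,np.array([611,-100,90.])).astype(int); print(u,v, bot.get_obs()["tool_pos"],bot.get_obs()["contact_force"])
a,b=max(u-80,0),max(v-80,0)
cv2.imwrite("pics/scene2.png",cv2.resize(im[b:b+120,a:a+160],None,fx=5,fy=5,interpolation=cv2.INTER_CUBIC)); print(a,b)
E
```

```text
time: 3.48
tool_pos: [608.9, -135.6, 105.1]
tcp_rot: [3.139, -0.006, -3.101]
contact_force: [-0.4, 0.9, -0.8]
grip_width: 0.1
finger_force: 0.0
267 173 [ 609.66277323 -135.90215222  106.86842435] [-0.15913744 -0.56110696  0.48753963]
187 93
```

View pics/scene2.png

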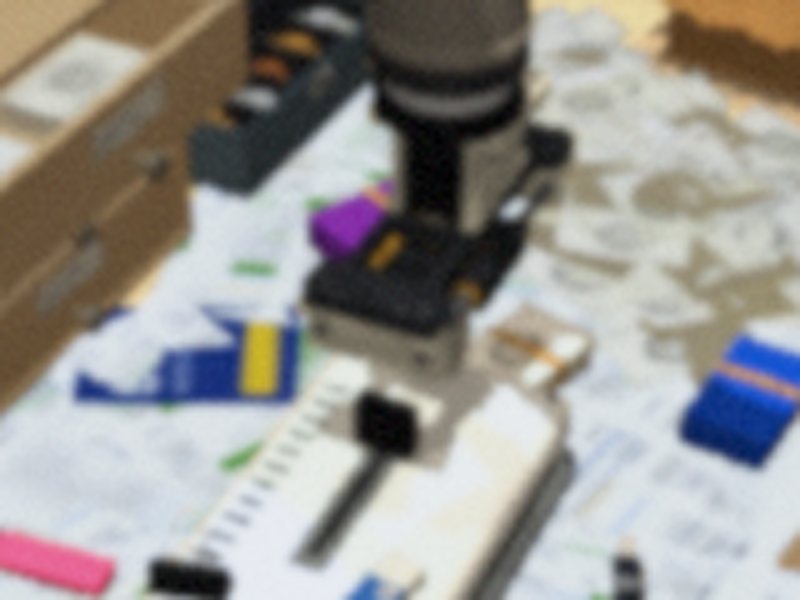

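```bash
python3 -m pendant '[[[0,0.12,0],[0,0,0],-1],[[0,0.12,0],[0,0,0],-1],[[-0.03,0.12,0],[0,0,0],-1],[[0,0.12,0],[0,0,0],-1],[[0,0.12,0],[0,0,0],-1],[[0,0.12,0],[0,0,0],-1],[[0,0.12,0],[0,0,0],-1],[[0,0,0],[0,0,0],-1],[[0,0,0],[0,0,0],-1],[[0,0,0],[0,0,0],-1]]'
python3 -m pendant '[[[0,0.033,0],[0,0,0],-1],[[0,0.033,0],[0,0,0],-1],[[0,0.033,0],[0,0,0],-1],[[0,0.033,0],[0,0,0],-1],[[0,0.033,0],[0,0,0],-1],[[0,0,0],[0,0,0],-1],[[0,0,0],[0,0,0],-1],[[0,0,0],[0,0,0],-1],[[0,0,0],[0,0,0],-1],[[0,0,0],[0,0,0],-1]]'
```

```text
time: 4.37
tool_pos: [610.1, -111.3, 108.8]
tcp_rot: [-3.142, 0.0, -3.1]
contact_force: [0.6, -0.7, -0.1]
grip_width: 0.3
finger_force: 0.0
time: 5.2
tool_pos: [610.0, -106.3, 108.7]
tcp_rot: [3.142, 0.0, -3.101]
contact_force: [0.1, 0.5, -0.4]
grip_width: 0.1
finger_force: 0.0
```

```bash
python3 -m pendant '[[[0,0.033,0],[0,0,0],-1],[[0,0.033,0],[0,0,0],-1],[[0,0.033,0],[0,0,0],-1],[[0,0,0],[0,0,0],-1],[[0,0,0],[0,0,0],-1],[[0,0,0],[0,0,0],-1],[[0,0,0],[0,0,0],-1],[[0,0,0],[0,0,0],-1],[[0,0,0],[0,0,0],-1],[[0,0,0],[0,0,0],-1]]' | grep -E 'tool|contact'
python3 -m pendant '[[[0,0.033,0],[0,0,0],-1],[[0,0.033,0],[0,0,0],-1],[[0,0.033,0],[0,0,0],-1],[[0,0,0],[0,0,0],-1],[[0,0,0],[0,0,0],-1],[[0,0,0],[0,0,0],-1],[[0,0,0],[0,0,0],-1],[[0,0,0],[0,0,0],-1],[[0,0,0],[0,0,0],-1],[[0,0,0],[0,0,0],-1]]' | grep -E 'tool|contact'
```

```text
tool_pos: [610.0, -103.3, 108.7]
contact_force: [-0.3, -0.7, 0.1]
tool_pos: [610.0, -100.4, 108.7]
contact_force: [0.7, -0.1, -0.7]
```

```bash
python3 -m pendant '[[[0,0.033,0],[0,0,0],-1],[[0,0.033,0],[0,0,0],-1],[[0,0.033,0],[0,0,0],-1],[[0,0,0],[0,0,0],-1],[[0,0,0],[0,0,0],-1],[[0,0,0],[0,0,0],-1],[[0,0,0],[0,0,0],-1],[[0,0,0],[0,0,0],-1],[[0,0,0],[0,0,0],-1],[[0,0,0],[0,0,0],-1]]' | grep -E 'tool|contact'
python3 -m pendant '[[[0,0.033,0],[0,0,0],-1],[[0,0.033,0],[0,0,0],-1],[[0,0.033,0],[0,0,0],-1],[[0,0,0],[0,0,0],-1],[[0,0,0],[0,0,0],-1],[[0,0,0],[0,0,0],-1],[[0,0,0],[0,0,0],-1],[[0,0,0],[0,0,0],-1],[[0,0,0],[0,0,0],-1],[[0,0,0],[0,0,0],-1]]' | grep -E 'tool|contact'
python3 - <<'E'
from h import *
cv2.imwrite("pics/wrist3.png",bot.capture("wrist")[:,100:450])
E
```

```text
tool_pos: [610.0, -98.4, 108.8]
contact_force: [-0.1, -4.7, 0.3]
tool_pos: [609.9, -95.2, 108.8]
contact_force: [-0.5, -5.1, 0.4]
```

View pics/wrist3.png

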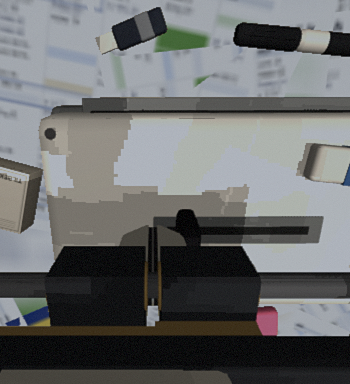

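Contact came at TCP y of about -98.8, and the wrist picture shows the fingertips against the lever at (188,225). The finger has to stop about 44 mm beyond that, near y = -55.

```bash
python3 -m pendant '[[[0,0.08,0],[0,0,0],-1],[[0,0.08,0],[0,0,0],-1],[[-0.02,0.08,0],[0,0,0],-1],[[0,0.08,0],[0,0,0],-1],[[0,0.08,0],[0,0,0],-1],[[0,0.08,0],[0,0,0],-1],[[-0.02,0.08,0],[0,0,0],-1],[[0,0.08,0],[0,0,0],-1],[[0,0.08,0],[0,0,0],-1],[[0,0.06,0],[0,0,0],-1]]' | grep -E 'tool|contact'
python3 -m pendant '[[[0,0,0],[0,0,0],-1],[[0,0.05,0],[0,0,0],-1],[[0,0.05,0],[0,0,0],-1],[[0,0.05,0],[0,0,0],-1],[[0,0.05,0],[0,0,0],-1],[[0,0.05,0],[0,0,0],-1],[[0,0.05,0],[0,0,0],-1],[[0,0,0],[0,0,0],-1],[[0,0,0],[0,0,0],-1],[[0,0,0],[0,0,0],-1]]' | grep -E 'tool|contact'
```

```text
tool_pos: [608.7, -70.2, 108.7]
contact_force: [-0.2, 0.4, 0.1]
tool_pos: [608.7, -62.6, 108.8]
contact_force: [-1.6, -4.4, 0.1]
```

```bash
python3 -m pendant '[[[0,0.04,0],[0,0,0],-1],[[0,0.04,0],[0,0,0],-1],[[0,0.04,0],[0,0,0],-1],[[0,0.04,0],[0,0,0],-1],[[0,0.04,0],[0,0,0],-1],[[0,0.033,0],[0,0,0],-1],[[0,0,0],[0,0,0],-1],[[0,0,0],[0,0,0],-1],[[0,0,0],[0,0,0],-1],[[0,0,0],[0,0,0],-1]]' | grep -E 'tool|contact'
python3 -m pendant '[[[0,-0.5,0],[0,0,0],-1],[[0,-0.5,0],[0,0,0],-1],[[0,0,0.5],[0,0,0],-1],[[0,0,0.7],[0,0,0],-1],[[0,0,0.7],[0,0,0],-1],[[0,0,0.7],[0,0,0],-1],[[0,0,0.7],[0,0,0],-1],[[0,0,0],[0,0,0],-1],[[0,0,0],[0,0,0],-1],[[0,0,0],[0,0,0],-1]]'
python3 - <<'E'
from h import *
im=bot.capture("wrist"); cv2.imwrite("pics/wrist4.png",im); p=bot.camera_params("wrist")
for d in (32,48,64):
    y=-75+d; print(d,proj(p,np.array([609.3-.042*y,y,108.])).round(), proj(p,np.array([609.3-.042*y,y,72.])).round())
E
```

```text
tool_pos: [608.8, -55.0, 108.7]
contact_force: [-0.2, 1.2, -0.2]
time: 11.92
tool_pos: [608.3, -85.9, 206.8]
tcp_rot: [3.141, -0.001, -3.102]
contact_force: [0.3, 0.0, -0.4]
grip_width: 0.3
finger_force: 0.0
32 [302. 202.] [296. 189.]
48 [320. 201.] [312. 189.]
64 [338. 201.] [328. 189.]
```

View pics/wrist4.png

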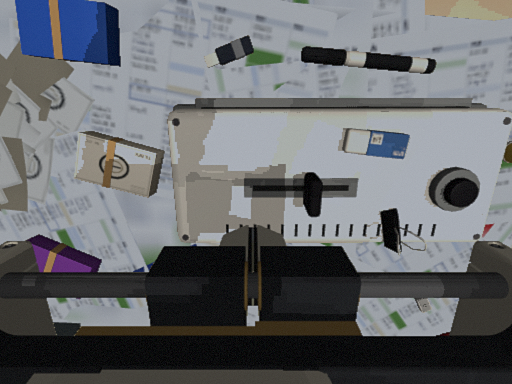

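The wrist view shows the lever at about (311,195), right of the slot middle (300,188), which fits the third click. The eraser and clip haven't moved, and the button is at (461,192). Next, the button.

```bash
python3 -m pendant '[[[0,0.67,0],[0,0,0],-1],[[-0.08,0.67,0],[0,0,0],-1],[[0,0.67,0],[0,0,0],-1],[[0,0.67,0],[0,0,0],-1],[[0,0.67,0],[0,0,0],-1],[[0,0.67,0],[0,0,0],-1],[[0,0.67,0],[0,0,0],-1],[[0,0.67,0],[0,0,0],-1],[[0,0.67,0],[0,0,0],-1],[[0,0.63,0],[0,0,0],-1]]' | grep -E 'tool|contact'
python3 -m pendant '[[[0,0,-0.5],[0,0,0],-1],[[0,0,-0.5],[0,0,0],-1],[[0,0,-0.5],[0,0,0],-1],[[0,0,-0.5],[0,0,0],-1],[[0,0,-0.5],[0,0,0],-1],[[0,0,-0.5],[0,0,0],-1],[[0,0,-0.2],[0,0,0],-1],[[0,0,0],[0,0,0],-1],[[0,0,0],[0,0,0],-1],[[0,0,0],[0,0,0],-1]]' | grep -E 'tool|contact'
python3 - <<'E'
from h import *
p=bot.camera_params("scene"); im=bot.capture("scene"); u,v=proj(p,np.array([606,114,90.])).astype(int)
cv2.imwrite("pics/scene5.png",cv2.resize(im[v-60:v+40,u-60:u+80],None,fx=5.5,fy=5.5,interpolation=cv2.INTER_CUBIC))
E
```

```text
tool_pos: [605.8, 115.6, 206.2]
contact_force: [-0.1, 0.1, 0.1]
tool_pos: [606.8, 114.8, 112.3]
contact_force: [0.4, -0.2, -0.1]
```

View pics/scene5.png

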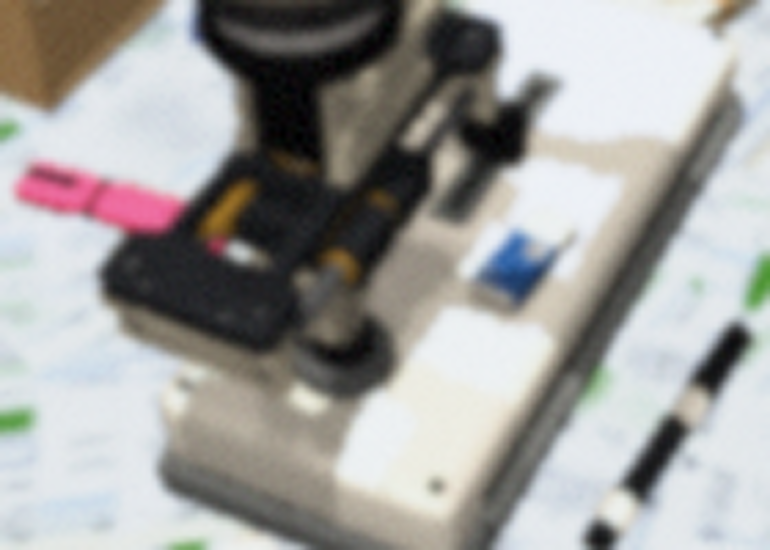

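The scene shows the closed fingertips right over the button, at (335,340). I'll probe down.

```bash
python3 -m pendant '[[[0,0,-0.1],[0,0,0],-1],[[0,0,-0.1],[0,0,0],-1],[[0,0,-0.1],[0,0,0],-1],[[0,0,0],[0,0,0],-1],[[0,0,0],[0,0,0],-1],[[0,0,0],[0,0,0],-1],[[0,0,0],[0,0,0],-1],[[0,0,0],[0,0,0],-1],[[0,0,0],[0,0,0],-1],[[0,0,0],[0,0,0],-1]]' | grep -E 'tool|contact'
python3 -m pendant '[[[0,0,-0.05],[0,0,0],-1],[[0,0,-0.05],[0,0,0],-1],[[0,0,0],[0,0,0],-1],[[0,0,0],[0,0,0],-1],[[0,0,0],[0,0,0],-1],[[0,0,0],[0,0,0],-1],[[0,0,0],[0,0,0],-1],[[0,0,0],[0,0,0],-1],[[0,0,0],[0,0,0],-1],[[0,0,0],[0,0,0],-1]]' | grep -E 'tool|contact'
python3 -m pendant '[[[0,0,-0.05],[0,0,0],-1],[[0,0,-0.05],[0,0,0],-1],[[0,0,0],[0,0,0],-1],[[0,0,0],[0,0,0],-1],[[0,0,0],[0,0,0],-1],[[0,0,0],[0,0,0],-1],[[0,0,0],[0,0,0],-1],[[0,0,0],[0,0,0],-1],[[0,0,0],[0,0,0],-1],[[0,0,0],[0,0,0],-1]]' | grep -E 'tool|contact'
```

```text
tool_pos: [607.3, 114.9, 105.1]
contact_force: [-3.3, 0.1, 14.2]
tool_pos: [607.5, 114.9, 104.7]
contact_force: [-8.8, -1.2, 29.7]
tool_pos: [607.6, 114.9, 104.4]
contact_force: [-15.2, -1.9, 46.1]
```

Something hard stops the fingertips at about z = 88. I'll back off in small steps and read the force to see whether the button's spring shows.

```bash
python3 -m pendant '[[[0,0,0.1],[0,0,0],-1],[[0,0,0.1],[0,0,0],-1],[[0,0,0.08],[0,0,0],-1],[[0,0,0],[0,0,0],-1],[[0,0,0],[0,0,0],-1],[[0,0,0],[0,0,0],-1],[[0,0,0],[0,0,0],-1],[[0,0,0],[0,0,0],-1],[[0,0,0],[0,0,0],-1],[[0,0,0],[0,0,0],-1]]' | grep -E 'tool|contact'
python3 -m pendant '[[[0,0,0.05],[0,0,0],-1],[[0,0,0],[0,0,0],-1],[[0,0,0],[0,0,0],-1],[[0,0,0],[0,0,0],-1],[[0,0,0],[0,0,0],-1],[[0,0,0],[0,0,0],-1],[[0,0,0],[0,0,0],-1],[[0,0,0],[0,0,0],-1],[[0,0,0],[0,0,0],-1],[[0,0,0],[0,0,0],-1]]' | grep -E 'tool|contact'
python3 -m pendant '[[[0,0,0.05],[0,0,0],-1],[[0,0,0],[0,0,0],-1],[[0,0,0],[0,0,0],-1],[[0,0,0],[0,0,0],-1],[[0,0,0],[0,0,0],-1],[[0,0,0],[0,0,0],-1],[[0,0,0],[0,0,0],-1],[[0,0,0],[0,0,0],-1],[[0,0,0],[0,0,0],-1],[[0,0,0],[0,0,0],-1]]' | grep -E 'tool|contact'
python3 -m pendant '[[[0,0,0.05],[0,0,0],-1],[[0,0,0],[0,0,0],-1],[[0,0,0],[0,0,0],-1],[[0,0,0],[0,0,0],-1],[[0,0,0],[0,0,0],-1],[[0,0,0],[0,0,0],-1],[[0,0,0],[0,0,0],-1],[[0,0,0],[0,0,0],-1],[[0,0,0],[0,0,0],-1],[[0,0,0],[0,0,0],-1]]' | grep -E 'tool|contact'
python3 -c "
from plant import bot
print(bot.get_obs()['time'])"
```

```text
tool_pos: [607.2, 114.8, 105.3]
contact_force: [2.5, 0.1, 5.4]
tool_pos: [606.5, 114.8, 106.7]
contact_force: [3.9, -0.2, 3.7]
tool_pos: [606.2, 114.8, 108.0]
contact_force: [0.7, -0.2, 4.3]
tool_pos: [606.2, 114.8, 109.5]
contact_force: [-0.9, -0.2, 2.4]
19.5167
```

Force falls steadily from 5.4 N at 105.3 to 2.4 N at 109.5 and about 0 near 111.5. That matches the 6 mm button spring, so the hard stop was the button fully down. I'll release and check.

```bash
python3 -m pendant '[[[0,0,0.3],[0,0,0],-1],[[0,0,0.6],[0,0,0],-1],[[0,0,0.6],[0,0,0],-1],[[0,0,0.8],[0,0,0],-1],[[0,0,0.8],[0,0,0],-1],[[0,0,0.8],[0,0,0],-1],[[-0.7,0,0.8],[0,0,0],-1],[[-0.7,0,0],[0,0,0],-1],[[-0.7,0,0],[0,0,0],-1],[[0,0,0],[0,0,0],-1]]' 
python3 -m pendant '[[[-1,0,0],[0,0,0],-1],[[-1,0,0],[0,0,0],-1],[[-1,0,0],[0,0,0],-1],[[-1,0,0],[0,0,0],-1],[[0,0,0],[0,0,0],-1],[[0,0,0],[0,0,0],-1],[[0,0,0],[0,0,0],-1],[[0,0,0],[0,0,0],-1],[[0,0,0],[0,0,0],-1],[[0,0,0],[0,0,0],-1]]' |grep -E 'tool|cont'
python3 - <<'E'
from h import *
a=bot.capture("top")[145:225,190:330]; b=bot.capture("scene")[140:280,180:330]
p=bot.camera_params("top")
for d in(32,48,64):
    q=proj(p,np.array([609.1-.042*d,-74.5+d,108.])); print(d,(q-[190,145])*5.6)
cv2.imwrite("pics/end.png",np.vstack([cv2.resize(a,None,fx=5.6,fy=5.6,interpolation=2)[:300],np.pad(cv2.resize(b[:75],None,fx=4,fy=4,interpolation=2),((0,0),(0,184),(0,0)))]))
E
```

```text
time: 20.35
tool_pos: [540.4, 115.1, 251.8]
tcp_rot: [3.141, -0.001, -3.1]
contact_force: [1.2, 0.3, 0.5]
grip_width: 0.3
finger_force: 0.0
tool_pos: [424.1, 114.7, 250.4]
contact_force: [-0.4, 0.8, -0.4]
32 [471.51439945 179.46500649]
48 [437.88258127 181.3077329 ]
64 [404.24514367 183.15076721]
```

View pics/end.png

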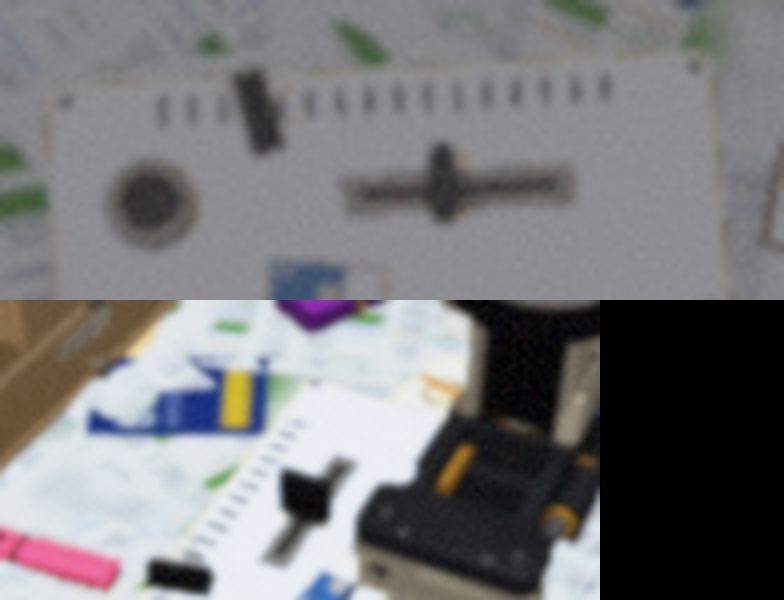

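The lever is at crop column 443. The third click predicts 438 and the second 472, so it is in the third notch. The clip, eraser and button look the same as at the start.

```bash
python3 -c "
from plant import bot
print(bot.close_job())"
```

```text
the job is handed in; nothing more can be done
None
```

The job is handed in: the lever is at the third click, the start button was pressed fully down and released, the final top view shows the clip and eraser unmoved, and it took about 21 s of the 58 s allowed.

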